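# Feed a drill tube down the chute to its spring stop

### The arm

A 7-joint arm with a two-finger parallel gripper is mounted at the origin on the work surface; the furniture and walls round the work are solid. World frame = base frame: x ahead of the robot, y to its left, z up, the work surface at z = 0. Lengths are in m, angles in rad, forces in N, time in s.
With the tool pointing down it reaches from about 0.425 to 0.95 m from the base axis. Payload 16.7 kg.
Tool frame: the origin (TCP) lies midway between the tips of the shut fingers; the grasp point (between the pads) lies 19 mm behind it; y points along the fingers, x is the direction in which the jaws open and shut, and the axes are right-handed (so a half turn about y gives the same grasp; the last joint's range is limited). The gripper opens to 94 mm and grips with 3 to 60 N. Pads are 16 mm wide; open, the fingers measure 119 mm over their backs; the gripper's body (75 mm by 177 mm) begins 78 mm behind the grasp point.
Start: joints at [-1.458, 0.426, 0.074, 1.606, -0.034, 1.111, -0.067], TCP at [0.175, 0.652, 0.205] pointing down, gripper open.
Joint ranges: [-2.85, 2.85], [-0.5, 2.14], [-1.23, 1.37], [0.21, 2.46], [-1.02, 4.16], [0.16, 2.05], [-2.73, 2.73]. Speed limits (rad/s): [1.89, 1.89, 2.39, 2.39, 3.01, 3.01, 3.01].

### API

Orientations are given as a rotation vector (axis times angle).
In Python, from rig import arm gives the robot as it stands. The module is installed in compiled form; this text tells all that it offers.
- The arm moves only by the shell command python3 -m handwheel 'ROWS' [FORCE]. ROWS is JSON, a list of rows, each a list of 3 entries, a list of its own where there are three numbers: the finger opening in mm, from 0 to 94, then the shift along the tool's x, y, z in mm, then the turn, a rotation vector about the tool's x, y, z in degrees. A call has 1 to 20 rows; each row is the pose to reach, as a shift and turn from the pose measured when the call began, along the tool's axes at that moment; what a row does not reach only later rows make up. A row lasts 1/8 s, in which the tool goes at most 62.5 mm and 10.7 degrees, less where a joint would pass 70% of its speed; a pose out of reach is approached as far as the arm can. A call with a gripper value outside its range is refused whole. The fingers move at their own pace and stop on an object; FORCE is the grip in N (left out, the last holds). Time passes only in rows, so rows that repeat a pose let the fingers close. It gives the time, the measured TCP pose, the force and the opening at its end, in the units of the state.
- arm.read_state(): the state, without advancing time (a new reading comes with each control period).
- arm.grab_frame(name): name is "side" or "top"; returns (picture, depth): 400x640x3 uint8, blue, green, red; 400x640 float32, m along the optical axis (not along the pixel's ray), 0 where there is no reading.
- arm.camera_model(name): a dict with "vfov" (degrees; the focal length in pixels is half the picture's height over the tangent of half this angle, whatever the lens; pixels are square), "cx", "cy" (the principal point, pixels), "extrinsics" (4x4, takes a point from camera to world coordinates). Camera axes: x right, y down, z forward; pixel columns grow to the right and rows downward; lengths in m; the calibration is good to about 2 mm. A picture is of the moment at which its call begins. camera_model takes no time and is no camera call.
- arm.hand_in(): hands the job in, once; it reports no verdict.
The state is a dict: "clock": time; "joint_pos": joint angles; "joint_vel": joint speeds; "effort": joint torques, N m; "tcp_pos": TCP position; "tool_rot": TCP orientation; "ft_force": force on the tool from outside, world axes, zero at the start; "wrist_torque": the same for the moment, N m; "width": finger opening in m.
Only numpy, scipy, OpenCV 4.12 (cv2) and the standard library are available. Lean on these libraries where they do the work, as an engineer would, in place of code of your own. Each camera call takes 0.05 s, during which the arm holds its last target. There are 200 camera calls.

### The job

Load the feed chute on the plywood riser behind the grey partition: lay the blue-capped drill tube lengthwise in the upper end of the sloping channel and let go of it, then push its upper end with the fingertips so that it slides downhill until it seats against the yellow spring stop and the stop visibly gives a little (at least a millimetre). Push gently: where the stop is set is not known beforehand, and it must never be driven to the end of its few millimetres of travel. Leave the tube lying in the channel against the stop, and leave the other things alone.

Things in the scene. Friction and masses are not known exactly. Their poses are not given: they have to be found in the camera images.
- blue_tube: square plastic drill tube with a drill inside, beige with a blue cap, lying on a plywood bench riser whose top is 120 mm above the desk; 14 mm wide, 88 mm long, 14 mm high, 90 to 140 g. Origin: centre of its underside; y along its length (either end may go first), z up. It is picked across its 14 mm width.
- orange_tube: the same kind of tube with an orange cap, a bystander; 14 mm wide, 88 mm long (along its y), 14 mm high; origin at the centre of its underside
- green_tube: the same kind of tube with a green cap, a bystander; size and origin as the others
- lens: round black lens standing on its cap on the riser, 49 mm diameter, 35 mm high, a bystander; origin at the centre of its underside
- feed_channel: open channel of the feed chute on its stand, fixed on the riser: aluminium floor 240 mm long between steel walls 20 mm apart inside, 36 mm outside, 6 mm high (a laid tube stands 8 mm proud). Origin: mid-length on the floor surface between the walls, 174 mm above the desk; x points downhill along the floor (12 degrees), y across, z square to the floor, up. Friction holds a tube wherever it lies
- channel_top (a point): the open upper end of the channel, on the floor surface between the walls, 120 mm uphill of the channel's origin. To load, lay the tube along the channel with its upper end within about 40 mm downhill of this point. The riser stands behind a fixed partition 340 mm high; a tall camera column stands just beyond the riser's far edge, level with the gap between tubes and chute
- stop_zone (a point): point on the channel floor 50 mm downhill of the channel's origin, fixed to the channel, not to the stop. The stop is clamped somewhere else each day and not measured: its pad's face lies within 17 mm uphill or downhill of this point. Yellow pad 17 mm wide, 14 mm high; behind its face by 20 mm a dark clamp block 40 mm wide, 24 mm long, 38 mm high over the floor
- stop_pad (a joint): how far the stop's yellow pad is pushed in (m): 0 free, 0.007 at the hard end of its travel. A spring of 1.2 N per mm pushes it back uphill, damped (about 1 N more when pushed in at 25 mm/s); when the push is taken away, the friction of the tube keeps part of the travel, so the tube goes on bearing on it.
Mind the look-alikes: they are no part of the job. What is shaped like the blue_tube but purple is not meant.

How it is judged:
On the way, in this order (a step that is already met when the one before it is completed fails the run):
1. the blue-capped tube lies loose in the upper part of the channel (its middle 35 to 90 mm uphill of the channel's middle), let go (x of blue_tube in the frame of feed_channel between -0.09 and -0.035 m and y of blue_tube in the frame of feed_channel between -0.004 and 0.004 m and z of blue_tube in the frame of feed_channel between -0.003 and 0.003 m and angle between the y axis of blue_tube and the x axis of feed_channel, either way round below 0.06 rad and contact force between the fingers and blue_tube below 0.05 N), for 0.2 s.
2. the tube, in the channel, pushes the stop's pad in by at least 1 mm (value of joint stop_pad above 0.001 m and y of blue_tube in the frame of feed_channel between -0.004 and 0.004 m and z of blue_tube in the frame of feed_channel between -0.003 and 0.003 m and angle between the y axis of blue_tube and the x axis of feed_channel, either way round below 0.06 rad), for 0.2 s.
At the end, for the whole second after the job is handed in: The blue-capped tube lies at rest and released in the channel (within 4 mm of the middle line, within 3 mm of the floor, within 0.06 rad of its direction) and still bears on the stop, whose pad stays pushed in by at least 0.2 mm (value of joint stop_pad above 0.0002 m and x of blue_tube in the frame of feed_channel above -0.02 m and y of blue_tube in the frame of feed_channel between -0.004 and 0.004 m and z of blue_tube in the frame of feed_channel between -0.003 and 0.003 m and angle between the y axis of blue_tube and the x axis of feed_channel, either way round below 0.06 rad and linear speed of blue_tube below 0.01 m/s and contact force between the fingers and blue_tube below 0.05 N); the robot touches nothing.
It fails at once if the stop is driven to the end of its travel (pad pushed in more than 6.2 mm of 7) (value of joint stop_pad above 0.0062 m).
It fails at once if the tube is pressed, dropped or rammed into the chute or its stop with more than 30 N (contact force between blue_tube and feed_channel above 30 N).
It fails at once if another tube or the lens is shifted by more than 15 mm (distance of any of orange_tube, green_tube, lens from where it was at the start of the episode above 0.015 m).
It also fails if it takes over 64 s, if anything falls off the work surface, if the arm or the gripper's body presses on something with over 40 N, if the wrist force passes 120 N, or if a joint passes its speed limit or range.

## Working session

There is one attempt and no reset: what is moved stays moved. The work goes in short steps, Python scripts to look and compute and a shell command to move; the robot and the scene stay as the last step left them, time stands still between calls to the robot, and variables do not carry over. Pictures are saved under pics/ and viewed, about 8 in all and at most 12, crops included, and the job is handed in when it is done.

```bash
mkdir -p pics
cat > h.py <<'E'
import numpy as np, cv2
from rig import arm
def shot(n, tag):
    im,d=arm.grab_frame(n); im=np.array(im); cv2.imwrite(f'pics/{tag}.png',im); np.save(f'pics/{tag}.npy',d); return im,d
def K(n):
    m=arm.camera_model(n); return 200/np.tan(np.radians(m['vfov'])/2),m['cx'],m['cy'],np.array(m['extrinsics'])
def pts(n,d):
    f,cx,cy,E=K(n); v,u=np.indices(d.shape)
    P=np.stack([(u-cx)/f*d,(v-cy)/f*d,d],-1)
    return P@E[:3,:3].T+E[:3,3]
def ray(n,u,v,z):
    f,cx,cy,E=K(n); r=E[:3,:3]@np.array([(u-cx)/f,(v-cy)/f,1]); return E[:3,3]+r*(z-E[2,3])/r[2]
def proj(n,p):
    f,cx,cy,E=K(n); q=E[:3,:3].T@(np.array(p)-E[:3,3]); return q[0]/q[2]*f+cx,q[1]/q[2]*f+cy
E
python3 - <<'E'
from h import *
for n in('side','top'): 
    shot(n,n+'0'); print(n,K(n))
s=arm.read_state(); print({k:np.round(v,3) for k,v in s.items()})
E
```

```text
side (np.float64(453.9150408387381), 321.3637301447884, 199.0596801214019, array([[ 0.405721  , -0.78360672,  0.47047951,  0.02289766],
       [-0.9139845 , -0.34514647,  0.21332195, -0.50029057],
       [-0.00477617, -0.51656018, -0.85623757,  1.10614808],
       [ 0.        ,  0.        ,  0.        ,  1.        ]]))
top (np.float64(484.26879635853925), 327.2310849897169, 205.57924366032023, array([[ 0.01985332, -0.99681953,  0.07717951,  0.43350977],
       [-0.99966162, -0.01849355,  0.01829325, -0.28147937],
       [-0.01680775, -0.07751657, -0.99684938,  1.51041128],
       [ 0.        ,  0.        ,  0.        ,  1.        ]]))
{'clock': np.float64(0.1), 'joint_pos': array([-1.458,  0.427,  0.074,  1.607, -0.034,  1.111, -0.067]), 'joint_vel': array([-0.002, -0.002, -0.   ,  0.001, -0.001, -0.   ,  0.001]), 'effort': array([ 8.0000e-03, -9.3748e+01,  3.6770e+00, -4.5504e+01, -4.9000e-02,
        1.7000e-02, -0.0000e+00]), 'tcp_pos': array([0.175, 0.652, 0.205]), 'tool_rot': array([-1.323, -1.014,  1.015]), 'ft_force': array([-0.083,  0.51 , -0.895]), 'wrist_torque': array([0.002, 0.025, 0.011]), 'width': np.float64(0.094)}
```

View pics/side0.png

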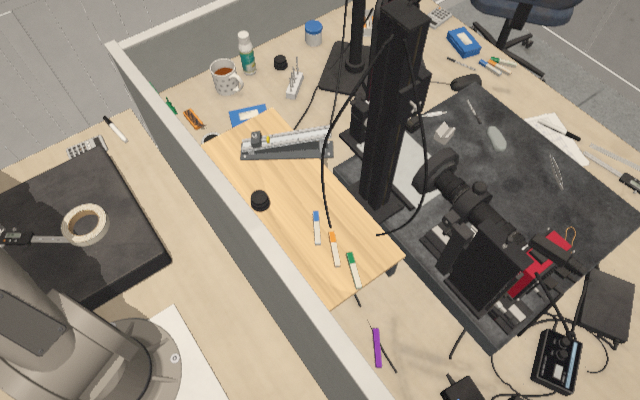

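View pics/top0.png

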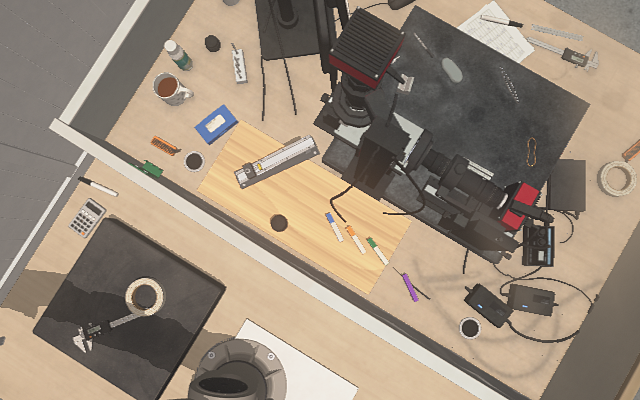

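Run:
```python
from h import *
T=cv2.imread('pics/top0.png');S=cv2.imread('pics/side0.png')
for n,I in(('top',T),('side',S)):
    P=pts(n,np.load(f'pics/{n}0.npy')); H=cv2.cvtColor(I,cv2.COLOR_BGR2HSV)
    for c,(a,b) in dict(blue=(100,125),orange=(8,16),green=(60,90),yellow=(22,33)).items():
        m=cv2.inRange(H,(a,130,60),(b,255,255)); k,l,st,ce=cv2.connectedComponentsWithStats(m)
        for i in range(1,k):
            if st[i,4]<8: continue
            q=np.median(P[l==i],0)
            if .1<q[2]<.3: print(n,c,st[i],ce[i].round(1),q.round(4))
    np.save(f'pics/{n}P.npy',P)
for n,I,(y0,y1,x0,x1) in(('top',T,(125,275,225,400)),('side',S,(115,285,225,375))):
    cv2.imwrite(f'pics/{n}c.png',cv2.resize(I[y0:y1,x0:x1],None,fx=4,fy=3.5 if n=='side' else 4,interpolation=cv2.INTER_CUBIC))
P=np.load('pics/topP.npy')
for v in range(130,195,6): print(v,[tuple((P[v,u]*1000).round().astype(int)) for u in range(235,325,12)])
```

```text
top orange [346 226   9  10  50] [350.1 230.6] [ 0.469  -0.3223  0.1342]
top yellow [258 164   3   6   9] [259.1 166.6] [ 0.6405 -0.0651  0.1795]
side blue [314 212   4   8  23] [315.6 215.7] [ 0.5067 -0.2653  0.1349]
side orange [329 232   7  10  53] [331.9 236.5] [ 0.471  -0.3233  0.1353]
side green [167 102  10  12  35] [171.2 107. ] [0.6426 0.232  0.1665]
side green [347 253   7  10  42] [350.3 257.3] [ 0.439  -0.3834  0.1349]
side yellow [267 136   2   7  14] [267.5 139. ] [ 0.6426 -0.0676  0.1782]
130 [(np.int64(758), np.int64(18), np.int64(120)), (np.int64(758), np.int64(-17), np.int64(121)), (np.int64(759), np.int64(-52), np.int64(118)), (np.int64(786), np.int64(-71), np.int64(5)), (np.int64(788), np.int64(-109), np.int64(2)), (np.int64(788), np.int64(-147), np.int64(5)), (np.int64(789), np.int64(-185), np.int64(0)), (np.int64(790), np.int64(-223), np.int64(-2))]
136 [(np.int64(741), np.int64(18), np.int64(118)), (np.int64(741), np.int64(-17), np.int64(118)), (np.int64(741), np.int64(-53), np.int64(123)), (np.int64(768), np.int64(-71), np.int64(2)), (np.int64(769), np.int64(-
[... 2909 characters left out ...]
np.int64(-24), np.int64(131)), (np.int64(600), np.int64(-57), np.int64(118)), (np.int64(600), np.int64(-92), np.int64(123)), (np.int64(602), np.int64(-126), np.int64(115)), (np.int64(601), np.int64(-162), np.int64(125)), (np.int64(603), np.int64(-196), np.int64(119)), (np.int64(603), np.int64(-231), np.int64(124))]
190 [(np.int64(581), np.int64(12), np.int64(121)), (np.int64(582), np.int64(-23), np.int64(119)), (np.int64(582), np.int64(-58), np.int64(123)), (np.int64(583), np.int64(-93), np.int64(122)), (np.int64(584), np.int64(-127), np.int64(117)), (np.int64(584), np.int64(-162), np.int64(126)), (np.int64(585), np.int64(-196), np.int64(118)), (np.int64(585), np.int64(-231), np.int64(124))]
```

View pics/topc.png

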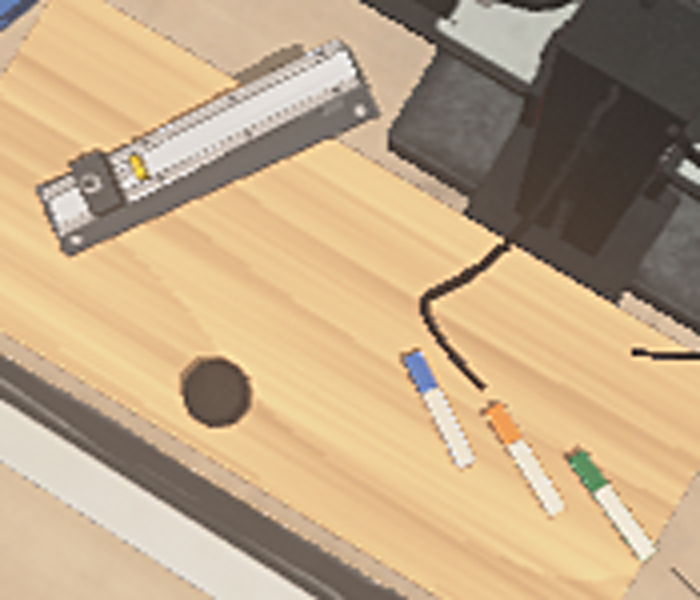

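View pics/sidec.png

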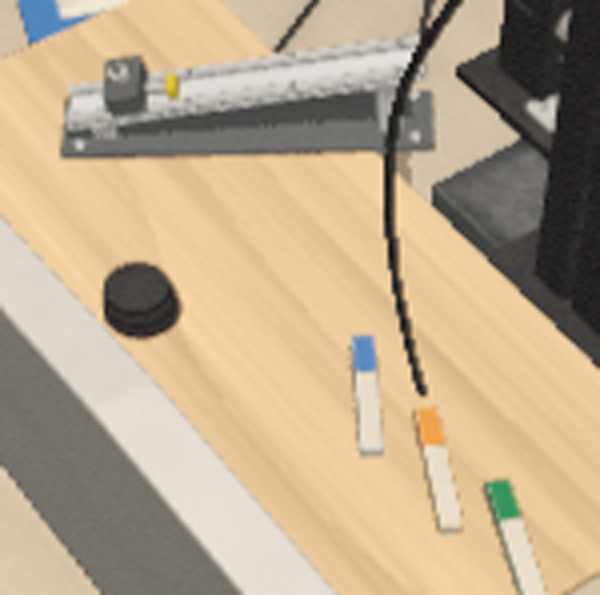

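```bash
cat > m.py <<'E'
from h import *
def rayplane(n,uv,p0,nn):
    f,cx,cy,E=K(n); uv=np.array(uv,float); r=np.c_[(uv[:,0]-cx)/f,(uv[:,1]-cy)/f,np.ones(len(uv))]@E[:3,:3].T
    return E[:3,3]+r*(((p0-E[:3,3])@nn)/(r@nn))[:,None]
E
python3 - <<'E'
from m import *
T=cv2.imread('pics/top0.png');P=np.load('pics/topP.npy');D=np.load('pics/top0.npy')
# blue tube
H=cv2.cvtColor(T,cv2.COLOR_BGR2HSV)
m=((P[...,2]>.127)).astype(np.uint8); box=np.zeros_like(m); box[208:245,318:346]=1
col=((H[...,1]<60)&(H[...,2]>150))|((H[...,0]>100)&(H[...,0]<125)&(H[...,1]>90))
m=(col&(box>0)).astype(np.uint8); k,l,st,ce=cv2.connectedComponentsWithStats(m); i=1+st[1:,4].argmax()
v,u=np.nonzero(l==i); q=rayplane('top',np.c_[u,v],np.array([0,0,.134]),np.array([0,0,1.]))
r=cv2.minAreaRect((q[:,:2]*1000).astype(np.float32)); print('tube',st[i],ce[i],r,q.mean(0)); 
c,s,V=np.linalg.svd(q[:,:2]-q[:,:2].mean(0),full_matrices=0); print('dir',V[0],'medianz',np.median(P[l==i][:,2]))
# chute
Z=cv2.medianBlur(P[...,2].astype(np.float32),5); m=np.zeros(Z.shape,np.uint8); m[128:192,230:326]=1
m&=((Z>.141)&(Z<.26)).astype(np.uint8); k,l,st,ce=cv2.connectedComponentsWithStats(m); i=1+st[1:,4].argmax(); m=(l==i)
v,u=np.nonzero(m); A=P[m]; c0=A.mean(0); w,V=np.linalg.eigh(np.cov(A[:,:2].T)); ax=V[:,1]; ax=ax*np.sign(ax[1]) # downhill is +y
for it in range(3):
    X=np.r_[ax*np.cos(.2094),-np.sin(.2094)]; N=np.r_[ax*np.sin(.2094),np.cos(.2094)]
    c=np.r_[c0[:2],.174]+N*.006
    q=rayplane('top',np.c_[u,v],c,N); Y=np.cross(N,X)
    L=np.c_[(q-c)@X,(q-c)@Y]; r=cv2.minAreaRect((L*1000).astype(np.float32)); print(st[i],r, ax)
    hi=np.percentile(L,99.7,0);lo=np.percentile(L,.3,0); c0=(c+X*(hi+lo)[0]/2+Y*(hi+lo)[1]/2)-N*.006; print('ctr',c0,'size',hi-lo)
print(P[190:,:,2].shape, 'cable z', [P[int(125+y/4),int(225+x/4)].round(3) for x,y in((425,300),(450,280),(484,386),(465,362),(430,320))])
for z in (.2,.3,.4,.5): pass
E
```

```text
tube [326 213  18  29 141] [334.75177305 227.40425532] ((479.8034362792969, -277.186767578125), (86.34505462646484, 13.951055526733398), 27.629751205444336) [ 0.478335   -0.27880128  0.134     ]
dir [-0.88829647 -0.45927048] medianz 0.13478494307976718
[ 237  135   78   49 1155] ((0.06713104248046875, -1.8362445831298828), (44.06779861450195, 239.51632690429688), 88.83766174316406) [-0.43182686  0.90195652]
ctr [ 0.66522895 -0.1088082   0.17396397] size [0.23761802 0.04382883]
[ 237  135   78   49 1155] ((-0.1077423095703125, 0.38875579833984375), (44.06658172607422, 239.5097198486328), 88.83766174316406) [-0.43182686  0.90195652]
ctr [ 0.66522263 -0.10881295  0.17400033] size [0.23761152 0.04382763]
[ 237  135   78   49 1155] ((-0.10614013671875, 0.3809394836425781), (44.066593170166016, 239.50978088378906), 88.83766174316406) [-0.43182686  0.90195652]
ctr [ 0.66522269 -0.10881291  0.174     ] size [0.23761158 0.04382764]
(210, 640) cable z [array([ 0.536, -0.269,  0.362]), array([ 0.541, -0.283,  0.438]), array([ 0.498, -0.311,  0.122]), array([ 0.513, -0.296,  0.157]), array([ 0.53 , -0.271,  0.281])]
```

```bash
cat >> m.py <<'E'
def frame(c,ax):
    ax=np.array(ax)/np.linalg.norm(ax); X=np.r_[ax*np.cos(.2094),-np.sin(.2094)]; N=np.r_[ax*np.sin(.2094),np.cos(.2094)]
    return np.array(c),X,np.cross(N,X),N
E
python3 - <<'E'
from m import *
c,X,Y,N=frame([.6652,-.1088,.174],[-.4318,.9020])
for n in('top','side'):
    I=cv2.imread(f'pics/{n}0.png'); h=.006
    ys=np.arange(-40,41,1.)/1000; xs=np.arange(-160,161,1.)/1000
    g=c+h*N+xs[:,None,None]*X+ys[None,:,None]*Y
    uv=np.array([proj(n,p) for p in g.reshape(-1,3)],np.float32).reshape(g.shape[0],g.shape[1],2)
    R=cv2.remap(I,uv[...,0],uv[...,1],cv2.INTER_LINEAR)
    cv2.imwrite(f'pics/r{n}.png',R); G=R.mean(-1)
    for a,b in((-110,-65),(-65,-20),(-20,30)): 
        print(n,a,b,[f'{int(y*1000)}:{int(t)}' for y,t in zip(ys,G[a+160:b+160].mean(0))][::2])
    print('along',[f'{int(x*1000)}:{int(t)}' for x,t in zip(xs,G[:,34:47].mean(1))][::4])
a,b=[cv2.resize(cv2.rotate(cv2.imread(f'pics/r{n}.png'),cv2.ROTATE_90_COUNTERCLOCKWISE),None,fx=2.4,fy=3.4) for n in('top','side')]
cv2.imwrite('pics/r.png',np.vstack([a,b]))
# obstacles
for n in('top','side'):
    P=np.load(f'pics/{n}P.npy').reshape(-1,3); P=P[(P[:,0]>.3)&(P[:,0]<.95)&(P[:,1]>-.5)&(P[:,1]<.15)&(P[:,2]<1.3)]
    M=np.zeros((14,14))
    for p in P: i,j=int((p[0]-.3)/.05),int((.15-p[1])/.05); M[i,j]=max(M[i,j],p[2])
    print(n,'rows x from .3 step .05; cols y from .15 down .05 (mm/10)'); print((M[:13,:13]*100).astype(int))
E
```

```text
Traceback (most recent call last):
  File "h.py", line 14, in proj
    f,cx,cy,E=K(n); q=E[:3,:3].T@(np.array(p)-E[:3,3]); return q[0]/q[2]*f+cx,q[1]/q[2]*f+cy
              ~^^^
  File "h.py", line 6, in K
    m=arm.camera_model(n); return 200/np.tan(np.radians(m['vfov'])/2),m['cx'],m['cy'],np.array(m['extrinsics'])
ValueError: time passes only in moves, steps and waits
```

```bash
sed -i 's/^def K(n)/import functools\n@functools.cache\ndef K(n)/' h.py
cat > r.py <<'E'
from m import *
c,X,Y,N=frame([.6652,-.1088,.174],[-.4318,.9020])
for n in('top','side'):
    I=cv2.imread(f'pics/{n}0.png'); h=.006
    ys=np.arange(-40,41,1.)/1000; xs=np.arange(-160,161,1.)/1000
    g=c+h*N+xs[:,None,None]*X+ys[None,:,None]*Y
    uv=np.array([proj(n,p) for p in g.reshape(-1,3)],np.float32).reshape(g.shape[0],g.shape[1],2)
    R=cv2.remap(I,uv[...,0],uv[...,1],cv2.INTER_LINEAR)
    cv2.imwrite(f'pics/r{n}.png',R); G=R.mean(-1)
    for a,b in((-110,-65),(-65,-20),(-20,30)): 
        print(n,a,b,[f'{int(y*1000)}:{int(t)}' for y,t in zip(ys,G[a+160:b+160].mean(0))][::2])
    print('along',[f'{int(x*1000)}:{int(t)}' for x,t in zip(xs,G[:,34:47].mean(1))][::4])
a,b=[cv2.resize(cv2.rotate(cv2.imread(f'pics/r{n}.png'),cv2.ROTATE_90_COUNTERCLOCKWISE),None,fx=2.4,fy=3.4) for n in('top','side')]
cv2.imwrite('pics/r.png',np.vstack([a,b]))
for n in('top','side'):
    P=np.load(f'pics/{n}P.npy').reshape(-1,3); P=P[(P[:,0]>.3)&(P[:,0]<.95)&(P[:,1]>-.5)&(P[:,1]<.15)&(P[:,2]<1.3)]
    M=np.zeros((14,14))
    for p in P: i,j=int((p[0]-.3)/.05),int((.15-p[1])/.05); M[i,j]=max(M[i,j],p[2])
    print(n,'rows x from .3 step .05; cols y from .15 down .05 (mm/10)'); print((M[:13,:13]*100).astype(int))
E
python3 r.py
```

```text
top -110 -65 ['-40:185', '-38:185', '-36:186', '-34:187', '-32:189', '-30:186', '-28:167', '-26:152', '-24:149', '-22:150', '-20:145', '-18:149', '-16:179', '-14:183', '-12:192', '-10:180', '-8:183', '-6:220', '-4:226', '-2:224', '0:224', '2:222', '4:219', '6:220', '8:221', '10:206', '12:190', '14:183', '16:187', '18:156', '20:121', '22:113', '24:116', '26:115', '28:111', '30:112', '32:117', '34:119', '36:117', '38:111', '40:104']
top -65 -20 ['-40:186', '-38:187', '-36:188', '-34:188', '-32:189', '-30:187', '-28:172', '-26:154', '-24:156', '-22:149', '-20:131', '-18:150', '-16:186', '-14:189', '-12:187', '-10:167', '-8:188', '-6:220', '-4:223', '-2:222', '0:223', '2:222', '4:219', '6:220', '8:218', '10:192', '12:187', '14:189', '16:193', '18:154', '20:107', '22:106', '24:110', '26:112', '28:113', '30:113', '32:113', '34:113', '36:111', '38:105', '40:123']
top -20 30 ['-40:192', '-38:192', '-36:192', '-34:192', '-32:191', '-30:192', '-28:192', '-26:193', '-24:195', '-22:188', '-20:151', '-18:151', '-16:192', '-14:196', '-12:191', '-10:171', '-8:190', '-6:219', '-4:222', '-2:221', '0:
[... 3763 characters left out ...]
2 12]
 [ 1  3  1  1  0  1  1 43 69 58  0  9 13]
 [ 0  1  8  1  1  2  1 45 59  0  0  9 12]]
side rows x from .3 step .05; cols y from .15 down .05 (mm/10)
[[ 8  8  0  0  0  0 34 35 35 35 12 12  1]
 [ 6  0  0  0 32 33 34 34 12 12 12 13  0]
 [ 0  0 30 31 32 33 12 12 13 13 13 13 12]
 [28 29 30 31 31 16 12 12 13 13 13 12 12]
 [28 29 29 12 12 15 12 12 48 50 12 17 47]
 [28 12 12 15 12 12 12 12 12 60 65 60 50]
 [12 12 15 19 19 18 12 12 12 65 66 65 27]
 [ 0 12 12 18 18 19 20 20  9 65 66 53 28]
 [ 3 12 12 12 12 19 20 20 37 10 12 12 28]
 [ 3  3 12 12 12  0  0 26 55 59 58 12 12]
 [ 3  3  0  1  0  0  0 24 26  0 12 12 12]
 [ 0  3  0  1  0  1  0 43 49  0 12  9 12]
 [ 0  0  8  1  0  1  0 44 43  0  0  9 12]]
```

View pics/r.png

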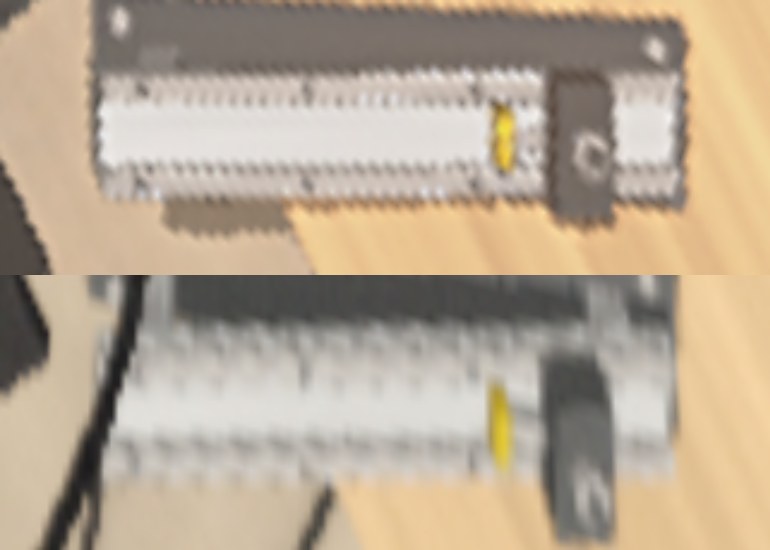

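```bash
cat > go.py <<'E'
from m import *
from scipy.spatial.transform import Rotation as Ro
C,X,Y,N=frame([.6652,-.1088,.174],[-.4318,.9020])
def Rmat(jaw,app):  # tool x = jaw dir, tool y = approach (pointing) dir
    y=np.array(app,float); y/=np.linalg.norm(y); x=np.array(jaw,float); x-=y*(x@y); x/=np.linalg.norm(x); return np.c_[x,y,np.cross(x,y)]
def show(name,p,R=None,s=None):
    s=s or arm.read_state(); R0=Ro.from_rotvec(s['tool_rot']).as_matrix(); R=R0 if R is None else R
    print(name,'shift',(R0.T@(np.array(p)-s['tcp_pos'])*1000).round(1),'turn',np.degrees(Ro.from_matrix(R0.T@R).as_rotvec()).round(1))
def yawR(a,tilt=None): return Rmat([np.cos(np.radians(a)),np.sin(np.radians(a)),0],[0,0,-1])
E
python3 - <<'E'
from go import *
s=arm.read_state(); print(Ro.from_rotvec(s['tool_rot']).as_matrix().round(3))
for a in(117.3,-62.7): show(a,[.45,.35,.5],yawR(a)); 
P=np.load('pics/sideP.npy').reshape(-1,3); P2=np.load('pics/topP.npy').reshape(-1,3)
for n,Q in(('s',P),('t',P2)):
  for lo in np.arange(.14,.7,.08):
    q=Q[(Q[:,2]>lo)&(Q[:,2]<lo+.08)&(Q[:,0]>.52)&(Q[:,0]<.95)&(Q[:,1]>-.5)&(Q[:,1]<-.22)]
    if len(q)>5: print(n,round(lo,2),len(q),np.percentile(q,[2,50,98],0)[:,:2].round(3).tolist(), 'near chute-frame x max',np.percentile((q-C)@X,[50,98]).round(3))
E
```

```text
[[ 0.259 -0.    -0.966]
 [ 0.966 -0.001  0.259]
 [-0.001 -1.    -0.   ]]
117.3 shift [-220.4 -294.9 -344.1] turn [ -0.  -42.3  -0.1]
-62.7 shift [-220.4 -294.9 -344.1] turn [ 1.000e-01  1.377e+02 -0.000e+00]
s 0.14 1011 [[0.522, -0.491], [0.623, -0.356], [0.785, -0.243]] near chute-frame x max [-0.202 -0.101]
s 0.22 1737 [[0.53, -0.498], [0.634, -0.386], [0.826, -0.243]] near chute-frame x max [-0.236 -0.106]
s 0.3 1215 [[0.523, -0.491], [0.616, -0.366], [0.902, -0.241]] near chute-frame x max [-0.246 -0.119]
s 0.38 1643 [[0.535, -0.482], [0.616, -0.376], [0.913, -0.24]] near chute-frame x max [-0.268 -0.147]
s 0.46 2419 [[0.546, -0.456], [0.612, -0.39], [0.76, -0.292]] near chute-frame x max [-0.287 -0.189]
s 0.54 2036 [[0.568, -0.423], [0.607, -0.375], [0.758, -0.329]] near chute-frame x max [-0.295 -0.236]
s 0.62 1763 [[0.591, -0.408], [0.62, -0.374], [0.654, -0.333]] near chute-frame x max [-0.312 -0.278]
t 0.14 343 [[0.521, -0.493], [0.766, -0.28], [0.907, -0.238]] near chute-frame x max [-0.206 -0.115]
t 0.22 904 [[0.532, -0.498], [0.693, -0.336], [0.905, -0.236]] near chute-frame x max [-0.242 -0.18 ]
t 0.3 892 [[0.533, -0.408], [0.737, -0.296], [0.902, -0.237]] near chute-frame x max [-0.247 -0.21 ]
t 0.38 1045 [[0.537, -0.473], [0.754, -0.305], [0.946, -0.233]] near chute-frame x max [-0.27  -0.157]
t 0.46 1928 [[0.55, -0.44], [0.722, -0.347], [0.935, -0.256]] near chute-frame x max [-0.304 -0.204]
t 0.54 572 [[0.566, -0.424], [0.608, -0.346], [0.876, -0.3]] near chute-frame x max [-0.29 -0.23]
t 0.62 2723 [[0.598, -0.399], [0.722, -0.352], [0.87, -0.266]] near chute-frame x max [-0.323 -0.282]
```

```bash
python3 -m handwheel '[[60,[0,-60,0],[0,0,0]],[60,[0,-120,0],[0,0,0]],[60,[0,-180,0],[0,0,0]],[60,[0,-240,0],[0,0,0]],[60,[0,-295,0],[0,0,0]],[60,[-24,-295,-38],[0,-5,0]],[60,[-48,-295,-76],[0,-10,0]],[60,[-73,-295,-114],[0,-14,0]],[60,[-98,-295,-153],[0,-19,0]],[60,[-122,-295,-191],[0,-24,0]],[60,[-147,-295,-229],[0,-28,0]],[60,[-171,-295,-267],[0,-33,0]],[60,[-196,-295,-306],[0,-38,0]],[60,[-220,-295,-344],[0,-42.3,0]],[60,[-220,-295,-344],[0,-42.3,0]]]' 20
python3 - <<'E'
from go import *
print(arm.read_state()['joint_pos'].round(2) if 0 else np.round(arm.read_state()['joint_pos'],2))
show('n',[.50,-.05,.5],yawR(117.3)); show('t',[.47,-.2835,.3],yawR(117.3))
E
```

```text
clock: 1.98
tcp_pos: [0.4522, 0.3473, 0.5002]
tool_rot: [-0.949, -1.547, 1.549]
ft_force: [-0.7, 0.9, 0.3]
width: 0.0599
[-0.98  0.13  0.24  1.38 -0.03  1.63  1.31]
n shift [-375.6    0.9  138. ] turn [-0.  -0.3 -0.1]
t shift [-569.6  201.3  270.8] turn [-0.  -0.3 -0.1]
```

```bash
python3 -m handwheel '[[60,[-20,0,8],[0,10,0]],[60,[-40,0,16],[0,20,0]],[60,[-61,0,24],[0,30,0]],[60,[-84,0,32],[0,40,0]],[60,[-108,0,40],[0,50,0]],[60,[-132,0,48],[0,60,0]],[60,[-156,0,57],[0,70,0]],[60,[-180,0,65],[0,80,0]],[60,[-204,0,74],[0,90,0]],[60,[-228,0,82],[0,100,0]],[60,[-252,0,90],[0,110,0]],[60,[-276,0,98],[0,120,0]],[60,[-300,0,107],[0,130,0]],[60,[-324,0,116],[0,140,0]],[60,[-344,0,124],[0,150,0]],[60,[-364,0,132],[0,160,0]],[60,[-375,0,138],[0,170,0]],[60,[-375,0,138],[0,179.7,0]],[60,[-375,0,138],[0,179.7,0]]]'
python3 - <<'E'
from go import *
print(np.round(arm.read_state()['joint_pos'],2))
show('t',[.47,-.2835,.3],yawR(-62.7));show('t',[.47,-.2835,.19],yawR(-62.7))
E
```

```text
clock: 4.35
tcp_pos: [0.4997, -0.0487, 0.5007]
tool_rot: [-1.4, 0.85, -0.851]
ft_force: [-0.2, -0.1, -0.0]
width: 0.0604
[-0.64 -0.02  0.6   1.53  0.02  1.63 -1.13]
t shift [ 194.5  201.1 -134.3] turn [0.  0.1 0.1]
t shift [ 194.3  311.1 -134.2] turn [0.  0.1 0.1]
```

```bash
python3 -m handwheel '[[34,[39,20,-27],[0,0,0]],[34,[78,40,-54],[0,0,0]],[34,[117,60,-81],[0,0,0]],[34,[156,80,-107],[0,0,0]],[34,[194.5,100,-134],[0,0,0]],[34,[194.5,140,-134],[0,0,0]],[34,[194.5,180,-134],[0,0,0]],[34,[194.5,220,-134],[0,0,0]],[34,[194.5,260,-134],[0,0,0]],[34,[194.5,300,-134],[0,0,0]],[34,[194.5,311,-134],[0,0,0]],[34,[194.5,311,-134],[0,0,0]]]'
python3 - <<'E'
from go import *
for n in('side','top'): shot(n,n+'1')
print(np.round(arm.read_state()['joint_pos'],2), [np.round(proj(n,arm.read_state()['tcp_pos']),0) for n in('side','top')])
a=cv2.imread('pics/side1.png')[150:300,230:400];b=cv2.imread('pics/top1.png')[150:300,260:430]
cv2.imwrite('pics/v1.png',np.hstack([cv2.resize(x,None,fx=2.35,fy=2.35,interpolation=cv2.INTER_CUBIC) for x in(a,b)]))
show('d',[.47,-.2835,.124],yawR(-62.7))
E
```

```text
clock: 5.85
tcp_pos: [0.4704, -0.2835, 0.1904]
tool_rot: [-1.401, 0.849, -0.849]
ft_force: [0.9, -0.1, -0.0]
width: 0.0338
[-0.25  0.31  0.82  1.94 -0.26  1.   -0.4 ] [array([316., 219.]), array([337., 229.])]
d shift [-1.  67.5 -0.8] turn [-0.   0.2  0.1]
```

View pics/v1.png

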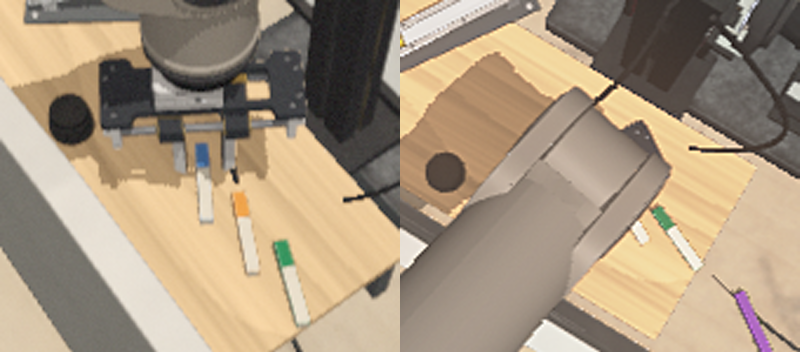

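```bash
python3 -m handwheel '[[34,[0,25,0],[0,0,0]],[34,[0,45,0],[0,0,0]],[34,[0,58,0],[0,0,0]],[34,[0,66.5,0],[0,0,0]],[34,[0,66.5,0],[0,0,0]]]'
```

```text
clock: 6.58
tcp_pos: [0.4723, -0.2843, 0.1263]
tool_rot: [-1.398, 0.845, -0.852]
ft_force: [-5.1, 4.9, 21.4]
width: 0.034
```

```bash
python3 -m handwheel '[[34,[0,-3,0],[0,0,0]],[34,[0,-3,0],[0,0,0]]]';  python3 -m handwheel '[[34,[0,-2,0],[0,0,0]],[34,[0,-2,0],[0,0,0]]]'
python3 - <<'E'
from go import *
s=arm.read_state();print(np.round(s['wrist_torque'],2)); show('',[.47,-.2835,.13],yawR(-62.7)); shot('side','side2')
a=cv2.imread('pics/side2.png')[150:300,230:400]; cv2.imwrite('pics/v2.png',cv2.resize(a,None,fx=4,fy=4,interpolation=cv2.INTER_CUBIC))
E
```

```text
clock: 6.82
tcp_pos: [0.4728, -0.2845, 0.13]
tool_rot: [-1.398, 0.844, -0.853]
ft_force: [0.1, -0.7, -0.6]
width: 0.0336
clock: 7.08
tcp_pos: [0.4729, -0.2846, 0.1322]
tool_rot: [-1.398, 0.844, -0.854]
ft_force: [-0.2, 0.3, -1.1]
width: 0.034
[-0.05  0.18  0.06]
 shift [-2.3  2.2 -2.1] turn [-0.2  0.2  0.3]
```

View pics/v2.png

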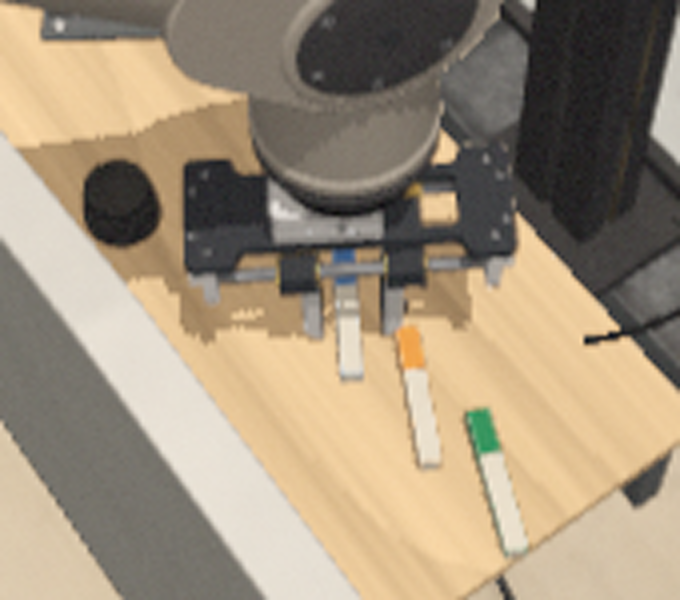

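```bash
python3 -m handwheel '[[26,[0,-8,0],[0,0,0]],[26,[-3,-8,8],[0,0,0]],[26,[-3,-8,8],[0,0,0]],[26,[-3,2,8],[0,0,0]],[26,[-3,7,8],[0,0,0]],[26,[-3,7,8],[0,0,0]]]'
python3 - <<'E'
from go import *
s=arm.read_state(); show('',[.479,-.278,.124],yawR(-62.7))
E
```

```text
clock: 7.88
tcp_pos: [0.4781, -0.2782, 0.1244]
tool_rot: [-1.399, 0.845, -0.853]
ft_force: [0.2, -0.0, -0.4]
width: 0.0259
 shift [0.3 0.4 0.9] turn [-0.1  0.2  0.2]
```

```bash
python3 -m handwheel '[[10,[0,0,0],[0,0,0]],[10,[0,0,0],[0,0,0]],[10,[0,0,0],[0,0,0]],[10,[0,0,0],[0,0,0]],[10,[0,0,0],[0,0,0]]]' 20;  python3 -m handwheel '[[10,[0,-15,0],[0,0,0]],[10,[0,-40,0],[0,0,0]],[10,[0,-80,0],[0,0,0]],[10,[0,-120,0],[0,0,0]],[10,[0,-160,0],[0,0,0]],[10,[0,-180,0],[0,0,0]],[10,[0,-180,0],[0,0,0]]]'
python3 - <<'E'
from go import *
up=-N
R=Rmat(Ro.from_euler('z',25.6,degrees=True).apply([1,0,0]),up)
R2=Rmat(Y*-1,up); print(R2.round(3))
show('via',[.50,-.13,.33],R2); show('above',C+X*-.045+N*.10,R2)
print(np.round(arm.read_state()['joint_pos'],2))
E
```

```text
clock: 8.5
tcp_pos: [0.4781, -0.2782, 0.1244]
tool_rot: [-1.399, 0.845, -0.853]
ft_force: [0.2, -0.3, -1.3]
width: 0.0143
clock: 9.38
tcp_pos: [0.4778, -0.2783, 0.3063]
tool_rot: [-1.397, 0.843, -0.855]
ft_force: [0.1, -0.0, -1.5]
width: 0.0145
[[ 0.902  0.09  -0.422]
 [ 0.432 -0.187  0.882]
 [ 0.    -0.978 -0.208]]
via shift [-121.2  -23.9   88.2] turn [ -9.5 -87.8  -8.8]
above shift [-40.8  26.1 243.6] turn [ -9.5 -87.8  -8.8]
[-0.34  0.18  0.88  1.8  -0.15  1.23 -0.52]
```

```bash
python3 -m handwheel '[[10,[-30,-6,22],[0,0,0]],[10,[-60,-12,44],[0,0,0]],[10,[-91,-18,66],[0,0,0]],[10,[-121,-24,88],[0,0,0]],[10,[-121,-24,88],[-1,-9.8,-1]],[10,[-121,-24,88],[-2.1,-19.5,-2]],[10,[-121,-24,88],[-3.2,-29.3,-2.9]],[10,[-121,-24,88],[-4.2,-39,-3.9]],[10,[-121,-24,88],[-5.3,-48.8,-4.9]],[10,[-121,-24,88],[-6.3,-58.5,-5.9]],[10,[-121,-24,88],[-7.4,-68.3,-6.9]],[10,[-121,-24,88],[-8.4,-78,-7.8]],[10,[-121,-24,88],[-9.5,-87.8,-8.8]],[10,[-121,-24,88],[-9.5,-87.8,-8.8]]]'
python3 - <<'E'
from go import *
R2=Rmat(Y*-1,-N)
show('above',C+X*-.045+N*.10,R2);show('above low',C+X*-.045+N*.03,R2)
print(np.round(arm.read_state()['joint_pos'],2))
E
```

```text
clock: 11.12
tcp_pos: [0.4992, -0.1301, 0.3295]
tool_rot: [-1.747, -0.396, 0.321]
ft_force: [-0.8, -0.1, -1.5]
width: 0.0142
above shift [158.9  63.  -64. ] turn [-0. -0.  0.]
above low shift [158.9 133.  -64. ] turn [-0. -0.  0.]
[-0.67 -0.05  0.65  1.92  0.24  1.18  0.35]
```

```bash
python3 -m handwheel '[[10,[32,0,-13],[0,0,0]],[10,[64,0,-26],[0,0,0]],[10,[96,20,-39],[0,0,0]],[10,[128,40,-52],[0,0,0]],[10,[159,63,-64],[0,0,0]],[10,[159,100,-64],[0,0,0]],[10,[159,130,-64],[0,0,0]],[10,[159,130,-64],[0,0,0]]]'
python3 - <<'E'
from go import *
R2=Rmat(Y*-1,-N)
show('place',C+X*-.045+N*.005,R2)
for n in('side','top'): shot(n,n+'3')
a=cv2.imread('pics/side3.png')[90:200,215:385];b=cv2.imread('pics/top3.png')[110:220,215:385]
cv2.imwrite('pics/v3.png',np.vstack([cv2.resize(x,None,fx=4,fy=2.7 if 0 else 4,interpolation=cv2.INTER_CUBIC)[:300 if 0 else 440] for x in(a,)]))
cv2.imwrite('pics/v3t.png',cv2.resize(b,None,fx=4,fy=4))
E
```

```text
clock: 12.12
tcp_pos: [0.6801, -0.1428, 0.2131]
tool_rot: [-1.747, -0.389, 0.321]
ft_force: [-0.7, -0.4, 0.4]
width: 0.0144
place shift [ 1.4 25.5 -0.7] turn [-0.1 -0.2 -0.3]
```

View pics/v3.png

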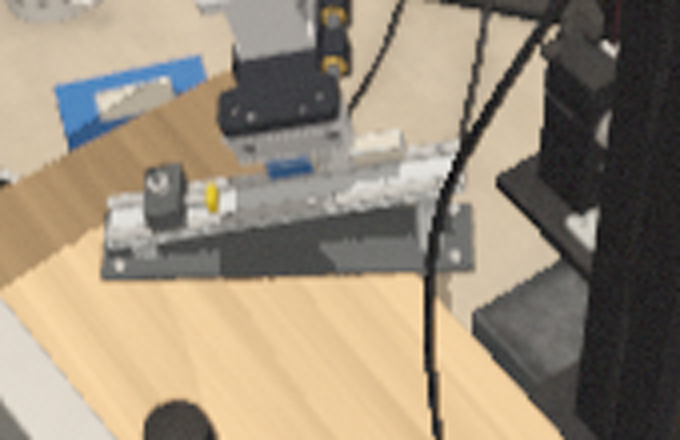

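Run:
```python
from go import *
s=arm.read_state(); R0=Ro.from_rotvec(s['tool_rot']).as_matrix(); t=s['tcp_pos']; print('tcp local',((t-C)@np.c_[X,Y,N]).round(4))
I=cv2.imread('pics/side3.png'); Hh=cv2.cvtColor(I,cv2.COLOR_BGR2HSV)
ys=np.arange(-24,25,1.)/1000; xs=np.arange(-70,71,1.)/1000
c=t-N*.0044+.014*N  # top face centre of tube
c=t+N*(-.0044+.014)
g=c+xs[:,None,None]*X+ys[None,:,None]*Y
uv=np.array([proj('side',p) for p in g.reshape(-1,3)],np.float32).reshape(*g.shape[:2],2)
R=cv2.remap(I,uv[...,0],uv[...,1],cv2.INTER_LINEAR); G=R.astype(int)
for a,b in((-42,-28),(-28,-18),(14,24),(24,40)): print(a,b,[f'{int(y*1000)}:{tuple(v.astype(int).tolist())}' for y,v in zip(ys,G[a+70:b+70].mean(0))][::2])
print('along',[f'{int(x*1000)}:{tuple(v.astype(int).tolist())}' for x,v in zip(xs,G[:,20:28].mean(1))][::4])
```

```text
tcp local [-0.0454 -0.0002  0.0335]
-42 -28 ['-24:(165, 192, 209)', '-22:(165, 192, 209)', '-20:(165, 191, 209)', '-18:(165, 191, 209)', '-16:(164, 191, 209)', '-14:(165, 191, 209)', '-12:(166, 192, 210)', '-10:(167, 193, 210)', '-8:(167, 193, 211)', '-6:(171, 195, 211)', '-4:(180, 200, 213)', '-2:(189, 206, 216)', '0:(196, 212, 221)', '2:(196, 213, 222)', '4:(195, 212, 222)', '6:(195, 212, 221)', '8:(190, 206, 215)', '10:(179, 193, 201)', '12:(161, 175, 184)', '14:(148, 164, 173)', '16:(143, 160, 170)', '18:(139, 154, 164)', '20:(135, 148, 156)', '22:(136, 146, 151)', '24:(145, 152, 155)']
-28 -18 ['-24:(165, 191, 208)', '-22:(166, 192, 209)', '-20:(166, 192, 209)', '-18:(167, 193, 210)', '-16:(168, 194, 210)', '-14:(167, 193, 210)', '-12:(167, 193, 210)', '-10:(168, 193, 211)', '-8:(168, 193, 210)', '-6:(170, 193, 209)', '-4:(181, 200, 214)', '-2:(192, 209, 220)', '0:(201, 218, 228)', '2:(200, 219, 229)', '4:(199, 218, 228)', '6:(199, 216, 225)', '8:(192, 206, 214)', '10:(180, 192, 198)', '12:(159, 173, 180)', '14:(146, 162, 172)', '16:(144, 160, 170)', '18:(138, 153, 163)', '20:(1
[... 1255 characters left out ...]
0, 208)', '-50:(163, 190, 207)', '-46:(164, 190, 208)', '-42:(171, 187, 196)', '-38:(200, 217, 225)', '-34:(193, 211, 222)', '-30:(187, 207, 217)', '-26:(193, 211, 222)', '-22:(201, 218, 228)', '-18:(191, 209, 221)', '-14:(185, 203, 213)', '-10:(163, 171, 178)', '-6:(153, 159, 164)', '-2:(132, 136, 140)', '2:(133, 138, 141)', '6:(136, 140, 144)', '10:(137, 141, 146)', '14:(140, 144, 149)', '18:(136, 140, 144)', '22:(137, 139, 143)', '26:(139, 142, 146)', '30:(140, 144, 147)', '34:(140, 142, 146)', '38:(143, 145, 149)', '42:(138, 141, 143)', '46:(139, 143, 148)', '50:(141, 146, 152)', '54:(128, 132, 138)', '58:(136, 142, 148)', '62:(137, 147, 155)', '66:(110, 141, 166)', '70:(102, 141, 171)']
```

```bash
python3 -m handwheel '[[10,[0,8,0],[0,0,0]],[10,[0,16,0],[0,0,0]],[10,[0,21,0],[0,0,0]],[10,[0,24,0],[0,0,0]],[10,[0,26,0],[0,0,0]],[10,[0,26,0],[0,0,0]]]'
python3 - <<'E'
from go import *
s=arm.read_state(); print('tcp local',((s['tcp_pos']-C)@np.c_[X,Y,N]*1000).round(1), 'F local',(s['ft_force']@np.c_[X,Y,N]).round(1))
E
```

```text
clock: 12.98
tcp_pos: [0.6838, -0.1474, 0.1908]
tool_rot: [-1.747, -0.394, 0.319]
ft_force: [0.1, -0.5, -1.2]
width: 0.0144
tcp local [-45.4  -0.1   7.5] F local [-0.2  0.1 -1.3]
```

Below wall tops by ~3 mm without contact, so it is between the walls. Inch down.

```bash
python3 -m handwheel '[[10,[0,1,0],[0,0,0]],[10,[0,2,0],[0,0,0]],[10,[0,2,0],[0,0,0]]]'
python3 - <<'E'
from go import *
s=arm.read_state(); print('tcp local',((s['tcp_pos']-C)@np.c_[X,Y,N]*1000).round(1), 'F local',(s['ft_force']@np.c_[X,Y,N]).round(1))
E
python3 -m handwheel '[[10,[0,0.5,0],[0,0,0]],[10,[0,1,0],[0,0,0]],[10,[0,1,0],[0,0,0]]]'
python3 - <<'E'
from go import *
s=arm.read_state(); print('tcp local',((s['tcp_pos']-C)@np.c_[X,Y,N]*1000).round(1), 'F local',(s['ft_force']@np.c_[X,Y,N]).round(1))
E
```

```text
clock: 13.35
tcp_pos: [0.6845, -0.1476, 0.1895]
tool_rot: [-1.747, -0.395, 0.318]
ft_force: [-1.6, 2.4, 6.7]
width: 0.0143
tcp local [-45.6  -0.6   6.1] F local [1.4 0.4 7.1]
clock: 13.72
tcp_pos: [0.6846, -0.1477, 0.1893]
tool_rot: [-1.747, -0.396, 0.317]
ft_force: [-5.3, 3.1, 11.0]
width: 0.0142
tcp local [-45.7  -0.7   5.9] F local [ 2.7  3.4 11.8]
```

```bash
python3 -m handwheel '[[10,[-0.5,-0.6,0],[0,0,0]],[10,[-0.5,-0.6,0],[0,0,0]],[22,[-0.5,-0.6,0],[0,0,0]],[22,[-0.5,-0.6,0],[0,0,0]],[22,[-0.5,-0.6,0],[0,0,0]],[22,[-0.5,-0.6,0],[0,0,0]]]' 20; python3 -m handwheel '[[22,[0,-6,0],[0,0,0]],[24,[0,-15,0],[0,0,0]],[24,[0,-30,0],[0,0,0]],[24,[0,-60,0],[0,0,0]],[24,[0,-60,0],[0,0,0]]]'
python3 - <<'E'
from go import *
s=arm.read_state(); print('tcp local',((s['tcp_pos']-C)@np.c_[X,Y,N]*1000).round(1), 'F local',(s['ft_force']@np.c_[X,Y,N]).round(1))
shot('side','side4');shot('top','top4')
a=cv2.imread('pics/side4.png')[105:185,215:345];b=cv2.imread('pics/top4.png')[125:205,225:355]
cv2.imwrite('pics/v4.png',np.vstack([cv2.resize(x,None,fx=4.6,fy=3.7,interpolation=cv2.INTER_CUBIC) for x in(a,b)]))
E
```

```text
clock: 14.48
tcp_pos: [0.6846, -0.1476, 0.1902]
tool_rot: [-1.747, -0.397, 0.317]
ft_force: [3.4, 1.4, 5.3]
width: 0.022
clock: 15.1
tcp_pos: [0.68, -0.1362, 0.2519]
tool_rot: [-1.747, -0.4, 0.314]
ft_force: [0.4, -0.4, 0.3]
width: 0.0242
tcp local [-46.7  -1.5  69.7] F local [-0.6 -0.2  0.2]
```

View pics/v4.png

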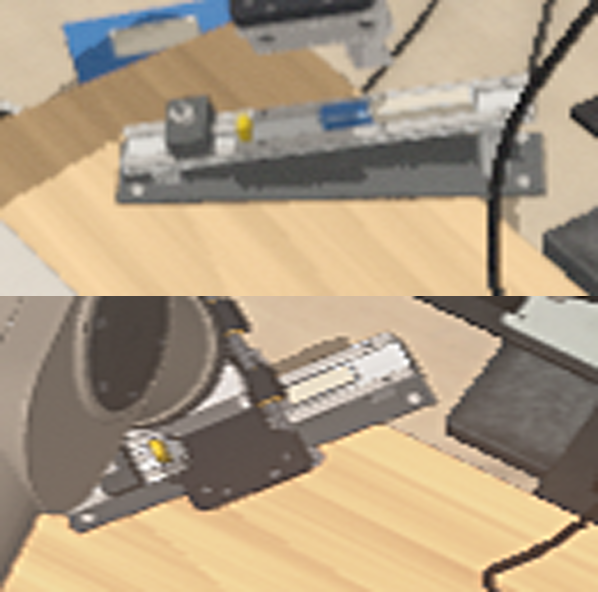

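Run:
```python
from go import *
F=np.c_[X,Y,N]
for n in('side','top'):
    Q=np.load(f'pics/{n}P.npy').reshape(-1,3); L=(Q-C)@F
    k=(L[:,0]>-.22)&(L[:,0]<-.09)&(abs(L[:,1])<.11)&(Q[:,2]>.215)&(Q[:,2]<.6)
    print(n,k.sum()); o=np.argsort(-L[k][:,0])[:60:6]; print(np.c_[L[k][o],Q[k][o][:,2]].round(3).tolist())
h=.012
for n,u,v in(('top',302.6,145.5),('side',318.9,132)):
    print(n,((rayplane(n,[(u,v)],C+h*N,N)[0]-C)@F).round(4))
R2=Rmat(-Y,-N); s=arm.read_state()
show('up',C-X*.115+N*.0697,R2); show('dn',C-X*.112+N*.009,R2)
```

```text
side 360
[[-0.177, -0.052, 0.01, 0.22], [-0.18, -0.05, 0.011, 0.222], [-0.181, -0.048, 0.021, 0.232], [-0.183, -0.043, 0.018, 0.23], [-0.183, -0.041, 0.054, 0.265], [-0.185, -0.041, 0.016, 0.228], [-0.186, -0.044, 0.02, 0.233], [-0.187, -0.038, 0.011, 0.224], [-0.188, -0.09, 0.011, 0.224], [-0.188, -0.041, 0.019, 0.232]]
top 272
[[-0.179, -0.039, 0.052, 0.262], [-0.183, -0.033, 0.054, 0.265], [-0.185, -0.045, 0.052, 0.264], [-0.186, -0.037, 0.009, 0.221], [-0.187, -0.031, 0.053, 0.264], [-0.188, -0.082, 0.01, 0.223], [-0.189, -0.035, 0.016, 0.229], [-0.19, -0.082, 0.016, 0.229], [-0.191, -0.053, 0.038, 0.251], [-0.192, -0.026, 0.004, 0.218]]
top [-0.0891  0.004   0.012 ]
side [-0.091   0.0051  0.012 ]
up shift [ -0.5  -2.3 -69.3] turn [-0.  -0.2  0.2]
dn shift [ -0.7  58.4 -66.3] turn [-0.  -0.2  0.2]
```

```bash
python3 -m handwheel '[[0,[0,0,-25],[0,0,0]],[0,[0,0,-50],[0,0,0]],[0,[0,0,-66],[0,0,0]],[0,[0,0,-66],[0,-0.2,0.2]],[0,[-0.6,25,-66],[0,-0.2,0.2]],[0,[-0.6,45,-66],[0,-0.2,0.2]],[0,[-0.6,58,-66],[0,-0.2,0.2]],[0,[-0.6,58,-66],[0,-0.2,0.2]],[0,[-0.6,58,-66],[0,-0.2,0.2]]]' 20
cat > st.py <<'E'
from go import *
s=arm.read_state(); print('tcp local',((s['tcp_pos']-C)@np.c_[X,Y,N]*1000).round(1), 'F local',(s['ft_force']@np.c_[X,Y,N]).round(1))
E
python3 st.py; python3 -c "
from go import *; show('',C-X*.112+N*.009,Rmat(-Y,-N))"
```

```text
clock: 16.32
tcp_pos: [0.7119, -0.2056, 0.207]
tool_rot: [-1.747, -0.397, 0.321]
ft_force: [0.2, -0.3, 0.6]
width: 0.0007
tcp local [-112.    -0.4   10. ] F local [-0.5 -0.1  0.5]
 shift [-0.4  1.  -0. ] turn [0. 0. 0.]
```

```bash
python3 -m handwheel '[[0,[-0.4,1,0],[0,0,0]],[0,[-0.4,1,3],[0,0,0]],[0,[-0.4,1,6],[0,0,0]],[0,[-0.4,1,9],[0,0,0]],[0,[-0.4,1,12],[0,0,0]],[0,[-0.4,1,14],[0,0,0]],[0,[-0.4,1,16],[0,0,0]],[0,[-0.4,1,18],[0,0,0]],[0,[-0.4,1,20],[0,0,0]],[0,[-0.4,1,22],[0,0,0]],[0,[-0.4,1,24],[0,0,0]],[0,[-0.4,1,26],[0,0,0]],[0,[-0.4,1,28],[0,0,0]],[0,[-0.4,1,28],[0,0,0]]]'; python3 st.py;  python3 -c "
from go import *; show('',C-X*.064+N*.009,Rmat(-Y,-N))
shot('side','side5')
a=cv2.imread('pics/side5.png')[105:185,215:345]; cv2.imwrite('pics/v5.png',cv2.resize(a,None,fx=5,fy=5,interpolation=cv2.INTER_CUBIC))"
```

```text
clock: 18.08
tcp_pos: [0.6998, -0.181, 0.2002]
tool_rot: [-1.747, -0.398, 0.322]
ft_force: [-0.5, -0.4, 0.4]
width: 0.0003
tcp local [-83.7  -0.    9. ] F local [-0.2  0.6  0.3]
 shift [-0.  -0.  19.7] turn [0. 0. 0.]
```

View pics/v5.png

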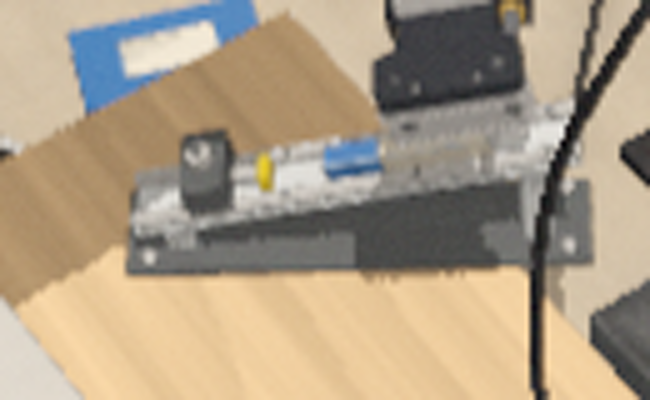

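```bash
python3 -m handwheel '[[0,[0,0,2],[0,0,0]],[0,[0,0,4],[0,0,0]],[0,[0,0,6],[0,0,0]],[0,[0,0,8],[0,0,0]],[0,[0,0,10],[0,0,0]],[0,[0,0,12],[0,0,0]],[0,[0,0,14],[0,0,0]],[0,[0,0,16],[0,0,0]],[0,[0,0,18],[0,0,0]],[0,[0,0,20],[0,0,0]],[0,[0,0,22],[0,0,0]],[0,[0,0,24],[0,0,0]],[0,[0,0,24],[0,0,0]],[0,[0,0,24],[0,0,0]]]'; python3 st.py
python3 - <<'E'
from go import *
I,_=shot('side','side6'); H=cv2.cvtColor(I,cv2.COLOR_BGR2HSV); F=np.c_[X,Y,N]
roi=np.zeros(I.shape[:2],np.uint8); roi[120:165,225:340]=255
for k,a,b in(('yellow',22,33),('blue',100,125)):
    m=cv2.inRange(H,(a,110,60),(b,255,255))&roi; v,u=np.nonzero(m)
    L=(rayplane('side',np.c_[u,v],C+.012*N,N)-C)@F; print(k,len(u),np.percentile(L,[0,5,50,95,100],0)[:,0].round(4))
E
```

```text
clock: 19.88
tcp_pos: [0.6896, -0.1598, 0.1951]
tool_rot: [-1.747, -0.397, 0.322]
ft_force: [-0.2, 0.3, -0.1]
width: 0.0001
tcp local [-59.7   0.    8.9] F local [0.4 0.1 0. ]
yellow 18 [0.0418 0.0419 0.0459 0.05   0.0502]
blue 97 [0.0093 0.0141 0.1266 0.15   0.1535]
```

```bash
python3 -m handwheel '[[0,[0,0,1],[0,0,0]],[0,[0,0,2],[0,0,0]],[0,[0,0,3],[0,0,0]],[0,[0,0,4],[0,0,0]],[0,[0,0,4],[0,0,0]],[0,[0,0,4],[0,0,0]]]' >/dev/null; python3 st.py
python3 -m handwheel '[[0,[0,0,1],[0,0,0]],[0,[0,0,2],[0,0,0]],[0,[0,0,2],[0,0,0]],[0,[0,0,2],[0,0,0]]]' >/dev/null; python3 st.py
python3 -m handwheel '[[0,[0,0,1],[0,0,0]],[0,[0,0,1],[0,0,0]],[0,[0,0,1],[0,0,0]]]' >/dev/null; python3 st.py
```

```text
tcp local [-55.6  -0.    8.9] F local [-0.7 -0.2  0.7]
tcp local [-53.5   0.    8.9] F local [-0.5  0.6 -0.2]
tcp local [-52.6   0.    8.9] F local [-1.7 -0.3  0.4]
```

```bash
python3 -m handwheel '[[0,[0,0,0.4],[0,0,0]],[0,[0,0,0.8],[0,0,0]],[0,[0,0,0.8],[0,0,0]],[0,[0,0,0.8],[0,0,0]]]' >/dev/null; python3 st.py
python3 -m handwheel '[[0,[0,0,0.4],[0,0,0]],[0,[0,0,0.8],[0,0,0]],[0,[0,0,0.8],[0,0,0]],[0,[0,0,0.8],[0,0,0]]]' >/dev/null; python3 st.py
```

```text
tcp local [-51.9   0.1   8.9] F local [-2.5  0.4  0.5]
tcp local [-51.1   0.1   8.9] F local [-3.9 -0.5 -0.1]
```

```bash
for i in 1 2; do python3 -m handwheel '[[0,[0,0,0],[0,0,0]],[0,[0,0,0],[0,0,0]]]' >/dev/null; python3 st.py; done
python3 -m handwheel '[[0,[0,0,-0.5],[0,0,0]],[0,[0,0,-1],[0,0,0]],[0,[0,0,-1.5],[0,0,0]],[0,[0,0,-2],[0,0,0]],[0,[0,0,-3],[0,0,0]],[0,[0,0,-5],[0,0,0]],[0,[0,0,-10],[0,0,0]],[0,[0,0,-20],[0,0,0]],[0,[0,-20,-20],[0,0,0]],[0,[0,-50,-20],[0,0,0]],[0,[0,-80,-20],[0,0,0]],[0,[0,-100,-20],[0,0,0]],[0,[0,-100,-20],[0,0,0]]]'; python3 st.py
python3 - <<'E'
from go import *
I,_=shot('side','side7'); H=cv2.cvtColor(I,cv2.COLOR_BGR2HSV); F=np.c_[X,Y,N]
roi=np.zeros(I.shape[:2],np.uint8); roi[125:165,255:340]=255
for k,a,b in(('yellow',22,33),('blue',100,125)):
  for t in(6,7):
    H=cv2.cvtColor(cv2.imread(f'pics/side{t}.png'),cv2.COLOR_BGR2HSV)
    m=cv2.inRange(H,(a,110,60),(b,255,255))&roi; v,u=np.nonzero(m)
    L=(rayplane('side',np.c_[u,v],C+.012*N,N)-C)@F; print(t,k,len(u),np.percentile(L,[0,5,50,95,100],0)[:,0].round(4))
cv2.imwrite('pics/v7.png',cv2.resize(I[105:185,215:345],None,fx=6,fy=6,interpolation=cv2.INTER_CUBIC))
E
```

```text
tcp local [-51.1   0.    9. ] F local [-3.3 -0.2 -0.3]
tcp local [-51.1   0.    9. ] F local [-2.4 -1.   0.1]
clock: 24.68
tcp_pos: [0.686, -0.1509, 0.2971]
tool_rot: [-1.747, -0.4, 0.32]
ft_force: [-0.1, 0.9, 0.1]
width: 0.0002
tcp local [-71.5  -0.6 110.7] F local [ 0.8 -0.3  0.2]
6 yellow 18 [0.0418 0.0419 0.0459 0.05   0.0502]
7 yellow 15 [0.0442 0.0443 0.0475 0.0503 0.0504]
6 blue 42 [0.0093 0.012  0.0231 0.0363 0.0367]
7 blue 36 [0.0173 0.0193 0.0308 0.04   0.042 ]
```

View pics/v7.png

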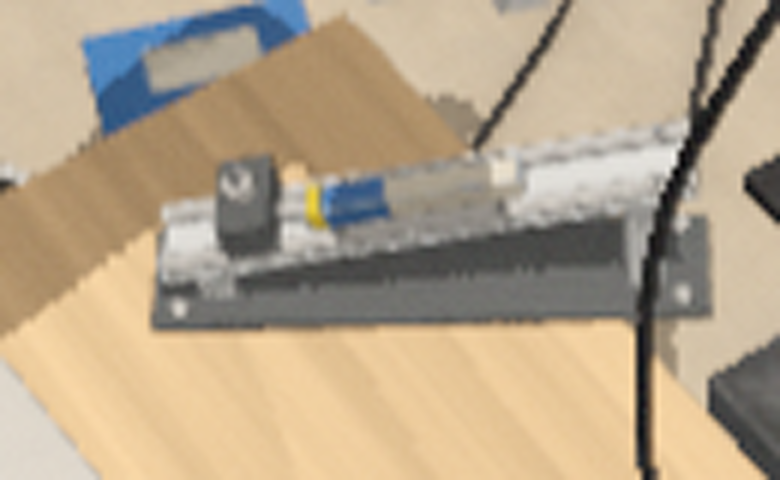

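Run:
```python
from go import *
for t in(0,7):
    H=cv2.cvtColor(cv2.imread(f'pics/side{t}.png'),cv2.COLOR_BGR2HSV); m=cv2.inRange(H,(8,130,60),(16,255,255)); m[:200]=0; m[:,:300]=0; m[300:]=0
    v,u=np.nonzero(m); print(t,len(u),u.mean().round(1) if len(u) else '',v.mean().round(1) if len(u) else '')
print(arm.read_state()['clock']); print(arm.hand_in())
```

```text
0 55 340.5 236.5
7 51 341.4 236.5
24.725
the job is handed in; nothing more can be done
None
```

The blue-capped tube is lying in the channel against the yellow stop, and the job is handed in at about 24.7 s of the 64 s. No verdict was reported.

**Loading:** I gripped the tube across its width and carried it round the column. I let go of it in the upper channel with its middle about 46 mm uphill of the channel's middle; the last 1–2 mm was a drop.

**Pushing:** I pushed it down with closed fingertips in fine steps. It met the stop at about 43 mm on the channel's x axis. From there I went about 2.5 mm further, with the push force rising to roughly 3–4 N. By the spring's stiffness that is about 2.5 mm of pad travel, well short of the 6.2 mm limit. I could not read the pad joint directly, so this is inferred from force and position.

**Last checks:**
- **Tube:** after backing off, the side picture shows it straight in the channel with its blue cap touching the pad.
- **Pad:** it measures about 1.5–2.5 mm further downhill than before the push, which is only about a pixel.
- **Robot:** the hand is about 100 mm clear, and wrist-force readings are at noise level.

**One mishap:** my first descent to the tube met about 21 N at the fingertips, most likely a finger coming down on the orange tube's cap. I backed off and narrowed the opening. The orange cap moved less than one pixel in the side picture (about 2–3 mm), within the 15 mm allowed. I did not re-measure the green tube or the lens.

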